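# Send a pot lid through the twist chute of the lid turner

### The arm

A 6-joint arm with a two-finger parallel gripper is mounted at the origin on the work surface. World frame = base frame: x ahead of the robot, y to its left, z up, the work surface at z = 0. Lengths are in m, angles in rad, forces in N, time in s.
With the tool pointing down it reaches from about 0.275 to 0.875 m from the base axis. Payload 12.5 kg.
Tool frame: the origin (TCP) lies on the centre line of the jaws, within the pads' length; the fingertips stand r.finger_overhang ahead of it and the grasp point (between the pads) lies 3 mm ahead of it (r.finger_overhang is the distance from the TCP to the fingertips, in m); z points along the fingers, y is the line along which they close (so a half turn about z gives the same grasp; the last joint's range is limited). The gripper opens to 85 mm and grips with 20 to 120 N. Pads are 22 mm wide; open, the fingers measure 114 mm over their backs; the gripper's body (76 mm by 85 mm) begins 54 mm behind the grasp point. The pads swing forward as they close: fully open they stand 13 mm farther back than shut.
Start: joints at [-0.085, 0.351, 1.652, -0, 1.139, -0.085], TCP at [0.55, 0, 0.253] pointing down, gripper open.
Joint ranges: [-2.75, 2.75], [-0.79, 2.1], [0.01, 2.65], [-1.57, 4.71], [0.07, 3.14], [-2.87, 2.87]. Speed limits (rad/s): [2.22, 2.22, 2.79, 3.14, 3.14, 3.14].

### API

Orientations are given as a unit quaternion [x, y, z, w].
In Python, from cell import r, optics gives the robot as it stands. The module is installed in compiled form; this text tells all that it offers. Calls block until the motion is done:
- r.move_to(position, orientation): joint-space move of the TCP to a pose.
- r.move_linear(position, rot=None, vel=0.15): straight line of the TCP; rot=None keeps the orientation; vel is the mean speed in m/s.
- r.set_joints(angles): joint-space move.
- r.set_gripper(opening, squeeze=None): opening from 0.0 (shut) to 1.0 (fully open); squeeze is the grip in N (None keeps the last); returns when the fingers have stopped.
- r.sleep(seconds).
- r.inverse_kinematics(position, orientation): joint angles nearest the present ones, or None.
- optics.get_image(name): name is "scene" or "side" or "wrist"; returns a dict with "pixels" (480x640x3 uint8, red, green, blue), "depth" (480x640 float32, m along the optical axis (not along the pixel's ray), 0 where there is no reading), "fx", "fy", "cx", "cy" (pixels), "D" ([k1, k2, p1, p2, k3] as OpenCV has them; the pictures are not rectified), "camera_from_world" (4x4, takes a point from world to camera coordinates); the wrist camera has in their place "mount" (4x4, takes a point from camera to tool coordinates, whose origin is the TCP and whose axes are the flange's). Camera axes: x right, y down, z forward; pixel columns grow to the right and rows downward; lengths in m; the calibration is good to about 2 mm. A picture is of the moment at which its call begins: read the wrist's pose just before it.
A pose or a line that the arm cannot do raises r.PlanningError and nothing moves.
- r.hand_in(): hands the job in; it is judged then, once.
Readings, each from a call of its own:
- r.current_t(): time.
- r.current_q(): joint angles.
- r.current_qvel(): joint speeds.
- r.current_effort(): joint torques, N m.
- r.current_tool_pos(): TCP position.
- r.current_ee_rot(): TCP orientation.
- r.current_contact_force(): force on the tool from outside, world axes, zero at the start.
- r.current_torque(): the same for the moment, N m.
- r.current_opening(): opening from 0.0 (shut) to 1.0 (fully open).
- r.current_finger_force(): force on a finger pad.
Only numpy, scipy, OpenCV 4.12 (cv2) and the standard library are available. Lean on these libraries where they do the work, as an engineer would, in place of code of your own. Each camera call takes 0.05 s, during which the arm holds its last target. There are 200 camera calls.

### The job

Slide the gate of the lid turner fully open by its black post, then push the round lid, without lifting it, along the deck and over the edge so that it drops through the twisted rod chute and comes to rest turned over, hollow side down, flat in the tray at the bottom. Then slide the gate fully shut again and leave the crockery and other kitchen things where they are.

Things in the scene. Friction and masses are not known exactly. Their poses are not given: they have to be found in the camera images.
- turner: Fixed bench-top steel lid turner, grey, 545 mm long: deck, twisted rod chute, tray. Origin: on the bench (z = 0) below the lip (the deck's end). x axis: the way the lid travels, deck to tray; y: left of that; z up. Deck: flat, top 240 mm above the bench, x -200 to 0, y -90 to +90; side rails 15 mm high at y = +-88 (x -198 to -106), no rail at the rear end x = -200.
- gate (a joint): Position in m of the sliding gate: 0 = fully shut (plate across the lane), 0.08 = fully open (end stop, lane clear). It slides along the turner's y axis, towards -y when opening; stays where it is left (slides with about 1.5 N). Starts shut or a little open.
- gate_post (a point): Centre of the top end of the gate's black upright round post, 14 mm in diameter, bare from 17 to 46 mm (its top) above the deck. It stands 20 mm before the lip (turner x = -20 mm), at turner y = -62 mm with the gate shut and -142 mm fully open, on a 5 mm thick, 17 mm high plate. Push it along turner y from either side.
- lid: Loose round white plastic lid, 64 mm in diameter, 10 mm thick, about 30 g; flat on one side, a hollow with a low rim on the other. Origin: centre of the flat face; its z axis points out of the hollow side. It starts lying on the deck behind the funnel, hollow side (z) up; at the end z must point down.
- lid_center (a point): Centre of the lid, 5 mm from each face.
- lip (a point): Middle of the deck's end edge (turner x = 0, y = 0, deck height). Rails 15 mm high, 6 mm thick: a funnel from x -103, y +-90 to x -56, y +-38, then a straight lane 70 mm wide along y = 0 to the lip. Besides the gate's post nothing stands over 25 mm above the deck. A lid whose centre is pushed about 15 mm past the lip tips over and slides down by itself.
- twist_mid (a point): Middle of the twisted chute (turner x 107 mm, 149 mm above the bench), where the lid passes on edge. The chute is a cage of polished steel rods, 70 mm wide and 34 mm high inside, that bends 55 degrees down from the lip, twists half a turn over 200 mm and ends 20 mm above the tray's floor; the lid takes about half a second.
- tray_mid (a point): Point on the tray's floor at turner x = 275 mm, y = 0, 6 mm above the bench. Inside, the smooth grey tray spans x 190 to 341 and y -50 to +50, with walls 36 mm high, open towards the chute. Two hold-down rods run over it at y = +-30 mm, 25 to 32 mm above its floor, so that the lid comes to rest flat by itself.
- tier: Bystander: three round plastic containers (blue, yellow, red) stacked, 90 mm in diameter, 156 mm high in all; origin under its centre.
- mug: Bystander: white ceramic mug, 80 mm in diameter, 90 mm high; origin under its centre.
- spoon: Bystander: green spoon lying on the chopping board.
There are look-alikes about, which are no part of the job. Of the things like the lid, leave any that is green, pink or purple; of the rest the larger one is meant.

How it is judged:
By the outcome, as a careful person would: the job done as asked, in the order asked, and still so for the second after the job is handed in, with the robot touching nothing.
It also fails if it takes over 53 s, if anything falls off the work surface, if the arm or the gripper's body presses on something with over 40 N, if the wrist force passes 120 N, or if a joint passes its speed limit or range.

## Working session

There is one attempt and no reset: what is moved stays moved. The work goes in short steps, each a Python script; the robot and the scene stay as the last script left them, time stands still between calls to the robot, and variables do not carry over. Pictures are saved under pics/ and viewed, at most 10 in all, crops included, and the job is handed in when it is done.

```bash
mkdir -p pics; python3 - <<'E'
from cell import r, optics
import cv2,numpy as np,pickle
for n in ["scene","side"]:
    d=optics.get_image(n); pickle.dump(d,open(n+".pkl","wb"))
    cv2.imwrite(f"pics/{n}0.png",d["pixels"][:,:,::-1])
    print(n,d["fx"],d["cx"],d["cy"],d["D"],np.linalg.inv(d["camera_from_world"]).round(3).tolist())
print(r.finger_overhang,r.current_t(),r.current_ee_rot())
E
```

```text
scene 480.13813248223664 315.40143311720436 237.7848377927952 [0.01897521 0.         0.         0.         0.        ] [[0.116, 0.587, -0.801, 1.607], [0.993, -0.071, 0.092, -0.121], [-0.003, -0.806, -0.592, 0.968], [0.0, 0.0, 0.0, 1.0]]
side 594.872405288896 317.2054624940479 237.9783937381546 [0.03587684 0.         0.         0.         0.        ] [[0.84, -0.355, 0.41, -0.119], [-0.542, -0.54, 0.643, -1.066], [-0.007, -0.763, -0.647, 1.247], [0.0, 0.0, 0.0, 1.0]]
0.022 0.1 [ 7.07104216e-01  7.07109166e-01 -3.30008739e-04 -3.83239264e-04]
```

View pics/scene0.png

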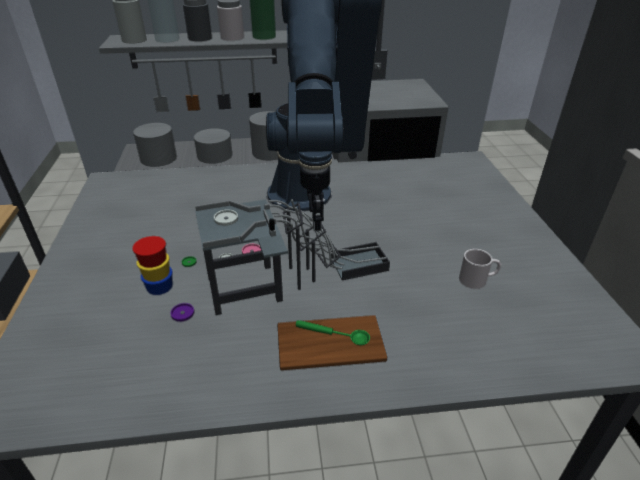

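View pics/side0.png

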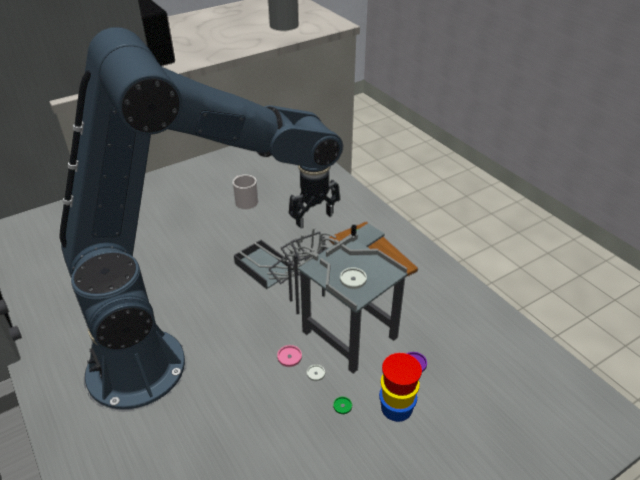

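```bash
cat > h.py <<'E'
import cv2,numpy as np
def cloud(d,T=None):
    K=np.array([[d["fx"],0,d["cx"]],[0,d["fy"],d["cy"]],[0,0,1.]])
    v,u=np.mgrid[:480,:640]
    n=cv2.undistortPoints(np.stack([u,v],-1).reshape(-1,1,2).astype(float),K,np.array(d["D"],float)).reshape(480,640,2)
    P=np.dstack([n,np.ones((480,640))])*d["depth"][...,None]
    T=np.linalg.inv(d["camera_from_world"]) if T is None else T
    P=P@T[:3,:3].T+T[:3,3]; P[d["depth"]<=0]=np.nan
    return P
def ray(d,uv,z,T=None):
    K=np.array([[d["fx"],0,d["cx"]],[0,d["fy"],d["cy"]],[0,0,1.]])
    n=cv2.undistortPoints(np.array(uv,float).reshape(-1,1,2),K,np.array(d["D"],float)).reshape(-1,2)
    T=np.linalg.inv(d["camera_from_world"]) if T is None else T
    D=np.c_[n,np.ones(len(n))]@T[:3,:3].T
    return T[:3,3]+D*((z-T[2,3])/D[:,2])[:,None]
E
python3 - <<'E'
import pickle,cv2,numpy as np
from h import *
x0,y0,s=0.3,-0.4,1000   # map: col = (y-y0)*s, row=(x-x0)*s
M=np.zeros((500,700,3),np.uint8)
for n in ["scene","side"]:
    d=pickle.load(open(n+".pkl","rb")); P=cloud(d).reshape(-1,3); c=d["pixels"].reshape(-1,3)[:,::-1]
    ok=(P[:,2]>0.225)&(P[:,2]<0.30); Q=P[ok]; C=c[ok]
    dk=(P[:,2]>.234)&(P[:,2]<.245)&(P[:,1]<0)&(P[:,0]<.75)&(P[:,0]>.3); print(n,dk.sum(),np.median(P[dk],0), cv2.minAreaRect(P[dk][:,:2].astype(np.float32)*1000))
    for (x,y,z),cc in zip(Q,C):
        i,j=int((x-x0)*s),int((y-y0)*s)
        if 0<=i<500 and 0<=j<700: 
            col=(0,0,255) if z>.262 else (0,200,255) if z>.246 else (0,255,0) if n=="side" else (255,120,0)
            cv2.circle(M,(j,i),1,col,-1)
    # lid: bright, low saturation, on deck
    hsv=cv2.cvtColor(d["pixels"],cv2.COLOR_RGB2HSV); Pz=cloud(d)
    m=((hsv[...,2]>140)&(hsv[...,1]<40)&(Pz[...,2]>.24)&(Pz[...,2]<.26)).astype(np.uint8)
    k=max(cv2.findContours(m,0,1)[0],key=cv2.contourArea); e=cv2.fitEllipse(cv2.convexHull(k))
    print("lid",e,ray(d,e[0],.25))
cv2.imwrite("pics/map.png",M)
E
```

```text
scene 2827 [ 0.54815926 -0.19504927  0.24066976] ((551.7344970703125, -161.57728576660156), (260.05560302734375, 286.492431640625), 10.477256774902344)
lid ((225.18167114257812, 217.04991149902344), (9.548836708068848, 22.718156814575195), 85.5814437866211) [[ 0.51303559 -0.23911963  0.25      ]]
side 4053 [ 0.53114019 -0.21262568  0.2389343 ] ((553.381103515625, -155.01893615722656), (259.4566955566406, 311.2593078613281), 9.897744178771973)
lid ((352.88861083984375, 276.06890869140625), (19.08316993713379, 27.131649017333984), 93.60809326171875) [[ 0.50782109 -0.24048502  0.25      ]]
```

View pics/map.png

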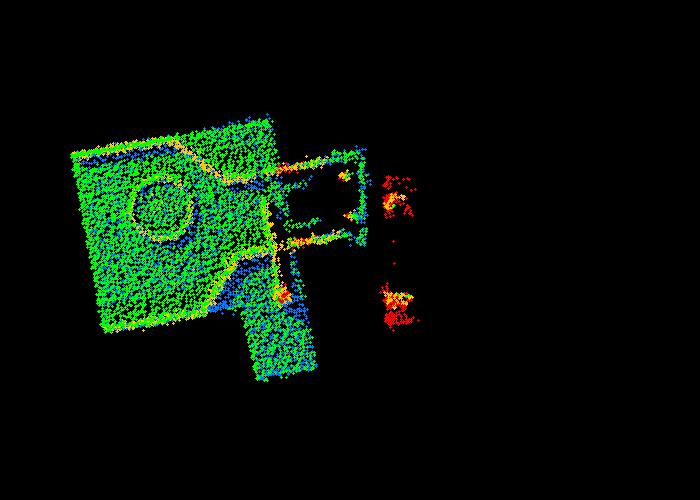

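```bash
cat >> h.py <<'E'
import json,os
from scipy.spatial.transform import Rotation as R
from cell import r,optics
class Tn:
    def __init__(s,th,lip): s.th=th; c,q=np.cos(th),np.sin(th); s.M=np.array([[c,-q],[q,c]]); s.lip=np.array(lip)
    def w(s,x,y,h): return [*(s.lip+s.M@[x,y]),.240+h]      # turner -> world, h above deck
    def t(s,p): return (np.atleast_2d(p)[:,:2]-s.lip)@s.M    # world -> turner
    @property
    def q(s):  # tool down, tool y = -turner y, tool x = turner x
        return R.from_matrix(np.c_[[*s.M[:,0],0],[*-s.M[:,1],0],[0,0,-1.]]).as_quat().tolist()
def turner(): return Tn(**json.load(open("t.json")))
def fit(P):   # deck-height points -> pose
    D=P[(P[:,2]>.235)&(P[:,2]<.245)&(P[:,1]<-.1)&(P[:,0]<.75)&(P[:,0]>.3)][:,:2]
    best=None
    for th in np.deg2rad(np.arange(96,104,.1)):
        T=Tn(th,[0,0]); q=T.t(D); x0=np.percentile(q[:,0],.3)
        b=q[q[:,0]<x0+.09]; w=np.percentile(b[:,1],99.5)-np.percentile(b[:,1],.5)
        if best is None or w<best[0]: best=(w,th,x0,(np.percentile(b[:,1],99.5)+np.percentile(b[:,1],.5))/2)
    w,th,x0,yc=best; T=Tn(th,[0,0]); T.lip=T.M@[x0+.2,yc]
    return T,w
def posedT():
    T=np.eye(4);T[:3,:3]=R.from_quat(r.current_ee_rot()).as_matrix();T[:3,3]=r.current_tool_pos();return T
def lidpost(d,T,Tw=None):
    P=cloud(d,Tw); hsv=cv2.cvtColor(d["pixels"],cv2.COLOR_RGB2HSV)
    q=T.t(P.reshape(-1,3)).reshape(480,640,2)
    m=((hsv[...,2]>140)&(hsv[...,1]<40)&(P[...,2]>.24)&(P[...,2]<.26)&(abs(q[...,1])<.08)).astype(np.uint8)
    k=max(cv2.findContours(m,0,1)[0],key=cv2.contourArea); e=cv2.fitEllipse(cv2.convexHull(k))
    print("lid turner",T.t(ray(d,e[0],.25,Tw)).round(4))
    o=(P[...,2]>.265)&(P[...,2]<.295)&(abs(q[...,0]+.02)<.03)&(q[...,1]<-.03)&(q[...,1]>-.18)
    if o.any(): z=P[...,2][o]; a=q[o]; print("post",o.sum(),a.mean(0).round(4),a.min(0).round(4),a.max(0).round(4),z.max().round(4))
E
python3 - <<'E'
import pickle
from h import *
pk=[pickle.load(open(n+".pkl","rb")) for n in ["scene","side"]]
T,w=fit(np.vstack([cloud(d).reshape(-1,3) for d in pk])); print("both",np.rad2deg(T.th),T.lip,w)
for d in pk:
    t,w=fit(cloud(d).reshape(-1,3)); print(np.rad2deg(t.th),t.lip,w); lidpost(d,T)
json.dump(dict(th=T.th,lip=T.lip.tolist()),open("t.json","w"))
p=r.current_tool_pos(); r.move_linear([p[0],p[1],.42],vel=.3)
r.move_to(T.w(-.09,-.04,.24),T.q)
Tp=posedT(); d=optics.get_image("wrist"); Tw=Tp@d["mount"]; d["Tw"]=Tw; pickle.dump(d,open("w1.pkl","wb"))
cv2.imwrite("pics/w1.png",d["pixels"][:,:,::-1]); print(np.round(d["mount"],3).tolist(),r.current_t())
t,w=fit(cloud(d,Tw).reshape(-1,3)); print(np.rad2deg(t.th),t.lip,w); lidpost(d,T,Tw)
E
```

```text
both 98.29999999999987 [ 0.51339932 -0.11536394] 0.18168675639033616
98.19999999999987 [ 0.51346308 -0.11193221] 0.1823128570770094
lid turner [[-0.1224  0.0182]]
post 55 [-0.0128 -0.0804] [-0.0202 -0.0888] [ 0.0099 -0.0318] 0.2889
99.99999999999977 [ 0.50822546 -0.11591378] 0.1804611683830854
lid turner [[-0.123   0.0236]]
post 53 [-0.0159 -0.0779] [-0.0234 -0.0877] [ 0.0063 -0.0326] 0.2898
[[0.0, -0.964, -0.265, 0.065], [1.0, 0.001, -0.001, 0.0], [0.001, -0.265, 0.964, -0.12], [0.0, 0.0, 0.0, 1.0]] 1.7
99.69999999999979 [ 0.5077016 -0.112982 ] 0.17179414668255982
lid turner [[-0.1217  0.024 ]]
post 323 [-0.012  -0.0728] [-0.0213 -0.0861] [ 0.0099 -0.0306] 0.2876
```

View pics/w1.png

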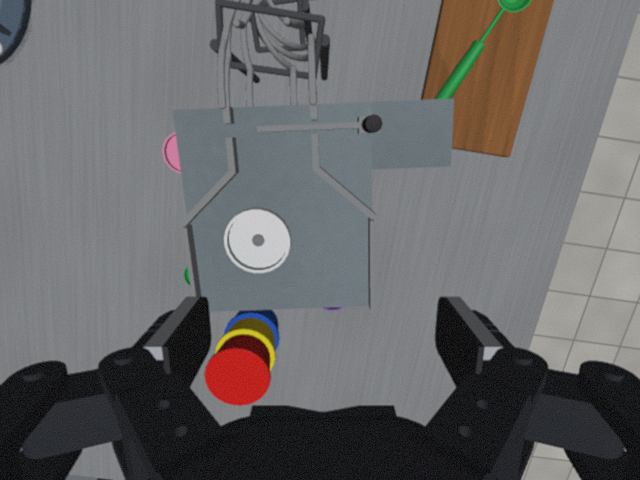

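```bash
python3 - <<'E'
import pickle
from h import *
d=pickle.load(open("w1.pkl","rb")); Tw=d["Tw"]
A,B,C,S=ray(d,[(174,110),(369,306),(193,311),(452,99)],.24,Tw)[:,:2]
v=A-S; w=C-B; print("front edge ang",np.rad2deg(np.arctan2(v[1],v[0]))-90,"rear",np.rad2deg(np.arctan2(w[1],w[0]))-90,"side",np.rad2deg(np.arctan2(*(A-C)[::-1])),np.linalg.norm(A-C),np.linalg.norm(w),np.linalg.norm(v))
src=np.array([[0,.09],[-.2,-.09],[-.2,.09]]); dst=np.array([A,B,C])
a=src-src.mean(0); b=dst-dst.mean(0); th=np.arctan2((a[:,0]*b[:,1]-a[:,1]*b[:,0]).sum(),(a*b).sum())
T=Tn(th,[0,0]); T.lip=dst.mean(0)-T.M@src.mean(0)
print(np.rad2deg(th),T.lip, (T.t(dst)-src).round(4).tolist())
json.dump(dict(th=th,lip=T.lip.tolist()),open("t.json","w"))
print("post",T.t(ray(d,[(373,123)],.286,Tw)),"lane rail ends z255",T.t(ray(d,[(235,172),(316,166),(230,123),(313,118)],.255,Tw)).round(4).tolist())
print("lid px",T.t(ray(d,[(257,239.5)],.25,Tw)))
E
```

```text
front edge ang -259.55852909615464 rear -259.83186618169486 side 98.08100910090647 0.19855272149080325 0.18317098474675733 0.2501652589927533
99.38278642999889 [ 0.50636673 -0.1147419 ] [[-0.0018, -0.002], [0.0022, -0.0006], [-0.0003, 0.0026]]
post [[-0.01778133 -0.08598749]] lane rail ends z255 [[-0.0568, 0.0338], [-0.0529, -0.0393], [-0.0145, 0.0348], [-0.0118, -0.0377]]
lid px [[-0.12163939  0.01898435]]
```

```bash
python3 - <<'E'
import pickle
from h import *
d=pickle.load(open("w1.pkl","rb")); Tw=d["Tw"]
dst=ray(d,[(174,110),(369,306),(193,311)],.24,Tw)[:,:2]; src=np.array([[0,.09],[-.2,-.09],[-.2,.09]])
T=Tn(np.deg2rad(100.0),[0,0]); T.lip=dst.mean(0)-T.M@src.mean(0)
post=ray(d,[(373,123)],.286,Tw); ends=ray(d,[(235,172),(316,166),(230,123),(313,118)],.255,Tw)
y=T.t(ends)[:,1]; T.lip=T.lip+T.M@[T.t(post)[0,0]+.02,y.mean()]
json.dump(dict(th=T.th,lip=T.lip.tolist()),open("t.json","w"))
py=T.t(post)[0,1]; print(T.lip,T.t(post),T.t(ends).round(4).tolist(),T.t(ray(d,[(257,239.5)],.25,Tw)))
h=.028+.022
r.set_gripper(.42)
r.move_to(T.w(-.02,py,.12),T.q); f0=r.current_contact_force()
r.move_linear(T.w(-.02,py,h),vel=.12)
print("f",np.subtract(r.current_contact_force(),f0).round(1),"open",r.current_opening())
r.move_linear(T.w(-.02,-.142-.004,h),vel=.08)
for k in range(14):
    f=T.M.T@np.subtract(r.current_contact_force(),f0)[:2]; print(k,f.round(1),T.t(r.current_tool_pos()).round(4)[0])
    if f[1]>7: break
    r.move_linear(T.w(-.02,-.146-.0015*(k+1),h),vel=.03)
Tp=posedT(); d=optics.get_image("wrist"); d["Tw"]=Tp@d["mount"]; pickle.dump(d,open("w2.pkl","wb"))
cv2.imwrite("pics/w2.png",d["pixels"][:,:,::-1]); print(r.current_t())
E
```

```text
[ 0.50785184 -0.11316666] [[-0.02       -0.08405488]] [[-0.0578, 0.0362], [-0.0546, -0.037], [-0.0155, 0.0367], [-0.0135, -0.0358]] [[-0.12272126  0.02202965]]
f [-0.2  1.1 -0.4] open 0.4179794975114827
0 [0.8 1.2] [-0.02   -0.1459]
1 [0.7 0.9] [-0.0201 -0.1474]
2 [0.1 1.7] [-0.02  -0.149]
3 [0.4 0.4] [-0.02   -0.1506]
4 [1.3 2.5] [-0.02   -0.1519]
5 [ 0.7 11.6] [-0.02   -0.1523]
5.8333
```

View pics/w2.png

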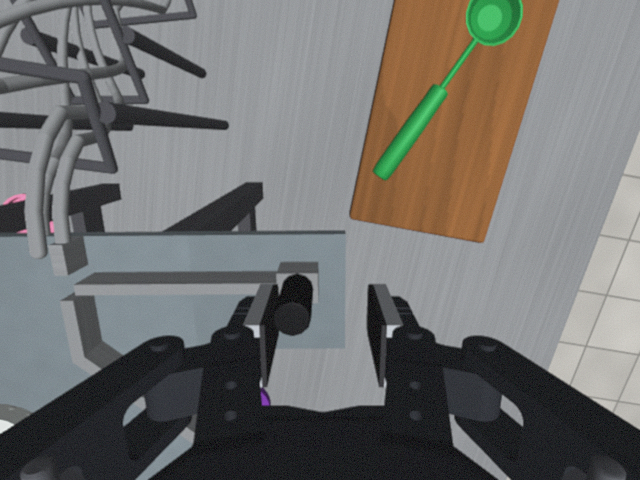

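```bash
python3 - <<'E'
from h import *
T=turner(); p=r.current_tool_pos(); x,y=T.t(p)[0]
r.move_linear(T.w(-.02,y-.004,.05),vel=.05); r.move_linear(T.w(-.02,y-.004,.13),vel=.2)
r.set_gripper(.33)
r.move_to(T.w(-.182,.022,.10),T.q); f0=r.current_contact_force()
h=.0035+.022
r.move_linear(T.w(-.182,.022,h+.02),vel=.2)
r.move_linear(T.w(-.182,.022,h),vel=.05)
F=lambda:np.subtract(r.current_contact_force(),f0).round(1)
print("down",F(),r.current_opening())
r.move_linear(T.w(-.155,.022,h),vel=.06); print(F())
r.move_linear(T.w(-.100,.001,h),vel=.05); print(F())
Tp=posedT(); d=optics.get_image("wrist"); lidpost(d,T,Tp@d["mount"])
s=optics.get_image("side"); lidpost(s,T)
a=cv2.resize(s["pixels"][200:350,260:440],None,fx=2.2,fy=2.2,interpolation=2); b=cv2.resize(d["pixels"],(400,300))
M=np.zeros((330,800,3),np.uint8); M[:,:396]=a[:330]; M[:300,400:]=b
cv2.imwrite("pics/p1.png",M[:,:,::-1]); print(r.current_t())
E
```

```text
down [-0.7  0.7 -1.3] 0.3290808837607645
[-0.7  0.7 -0.2]
[-0.9  0.  -0.7]
lid turner [[-0.0598  0.0012]]
post 292 [-0.0007 -0.036 ] [-0.0034 -0.0391] [ 0.0015 -0.0334] 0.2682
lid turner [[-0.0729  0.041 ]]
post 7 [-0.0023 -0.0528] [-0.0265 -0.1448] [ 0.0087 -0.0348] 0.2738
10.8417
```

View pics/p1.png

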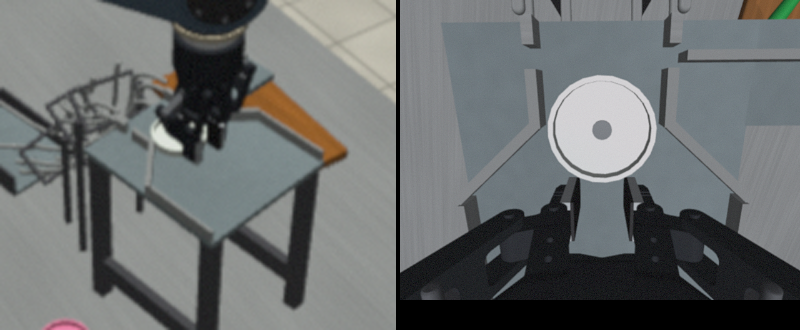

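```bash
python3 - <<'E'
from h import *
T=turner(); h=.0255; f0=r.current_contact_force()
F=lambda:(T.M.T@np.subtract(r.current_contact_force(),f0)[:2]).round(1)
for x in np.arange(-.085,-.019,.008):
    r.move_linear(T.w(x,0,h),vel=.06); f=F(); print(round(x,3),f)
    if np.abs(f).max()>12: break
r.sleep(.8)
Tp=posedT(); d=optics.get_image("wrist"); s=optics.get_image("scene"); e=optics.get_image("side")
M=np.zeros((600,800,3),np.uint8); M[:300,:400]=cv2.resize(d["pixels"],(400,300)); M[:300,400:]=cv2.resize(s["pixels"][190:310,240:400],(400,300)); M[300:,:400]=cv2.resize(e["pixels"][200:320,220:380],(400,300))
cv2.imwrite("pics/p2.png",M[:,:,::-1]); print(r.current_t())
E
```

```text
-0.085 [0.4 0.5]
-0.077 [-0.   1.1]
-0.069 [-0.7  0.4]
-0.061 [0.2 1.2]
-0.053 [0.8 1. ]
-0.045 [0.9 0.8]
-0.037 [0.4 0.3]
-0.029 [0.5 0.2]
-0.021 [1.3 1.9]
14.4583
```

View pics/p2.png

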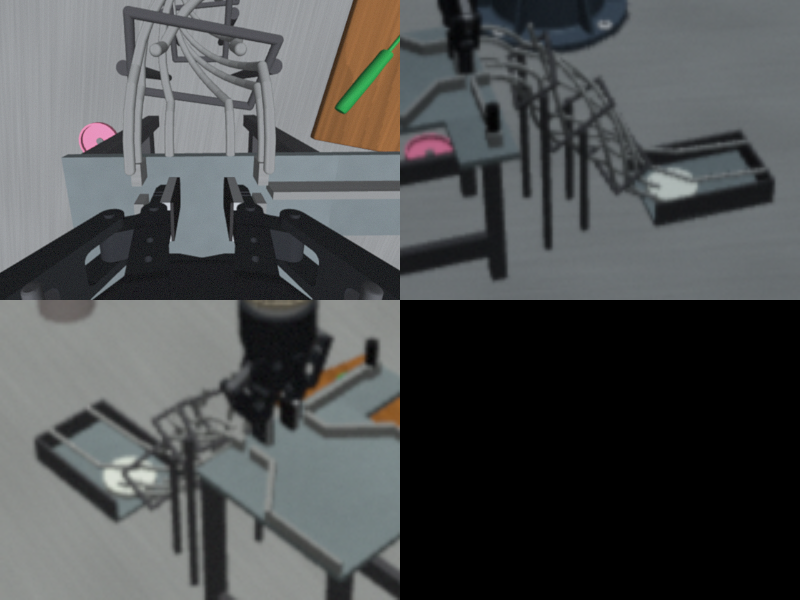

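```bash
python3 - <<'E'
from h import *
T=turner(); h=.05
r.move_linear(T.w(-.030,0,.0255),vel=.08); r.move_linear(T.w(-.030,0,.13),vel=.2)
r.set_gripper(.42)
r.move_to(T.w(-.02,-.1415,.12),T.q); f0=r.current_contact_force()
r.move_linear(T.w(-.02,-.1415,h),vel=.12)
F=lambda:T.M.T@np.subtract(r.current_contact_force(),f0)[:2]
print(F().round(1))
r.move_linear(T.w(-.02,-.056,h),vel=.06)
for k in range(12):
    f=F(); print(k,f.round(1),T.t(r.current_tool_pos()).round(4)[0])
    if f[1]<-8: break
    r.move_linear(T.w(-.02,-.056+.0015*(k+1),h),vel=.03)
y=T.t(r.current_tool_pos())[0,1]
r.move_linear(T.w(-.02,y-.008,h),vel=.05); r.move_linear(T.w(-.02,y-.008,.16),vel=.2)
r.move_to(T.w(.10,-.04,.26),T.q)
Tp=posedT(); d=optics.get_image("wrist"); s=optics.get_image("scene"); e=optics.get_image("side")
P=cloud(s); hsv=cv2.cvtColor(s["pixels"],cv2.COLOR_RGB2HSV); q=T.t(P.reshape(-1,3)).reshape(480,640,2)
for n,c,W in (("scene",s,None),("side",e,None),("wrist",d,Tp@d["mount"])):
    P=cloud(c,W); hsv=cv2.cvtColor(c["pixels"],cv2.COLOR_RGB2HSV); q=T.t(P.reshape(-1,3)).reshape(480,640,2)
    m=(hsv[...,2]>140)&(hsv[...,1]<40)&(q[...,0]>.17)&(q[...,0]<.35)&(abs(q[...,1])<.06)&(P[...,2]<.06)
    if m.sum()>20:
        A=np.c_[q[m],np.ones(m.sum())]; z=P[...,2][m]; print(n,m.sum(),q[m].min(0),q[m].max(0),"z",np.percentile(z,[5,50,95]).round(4),np.linalg.lstsq(A,z,rcond=None)[0].round(3))
M=np.zeros((600,800,3),np.uint8); M[:300,:400]=cv2.resize(d["pixels"],(400,300)); M[:300,400:]=cv2.resize(s["pixels"][190:310,240:400],(400,300)); M[300:,:400]=cv2.resize(e["pixels"][200:320,220:380],(400,300)); M[300:,400:]=cv2.resize(s["pixels"][150:390,120:520],(400,300))
cv2.imwrite("pics/p3.png",M[:,:,::-1]); print(r.current_t())
E
```

```text
[-1.1  0.7]
0 [0.9 0.3] [-0.0198 -0.056 ]
1 [-0.5 -1.9] [-0.0199 -0.0545]
2 [ 0.  -0.5] [-0.02   -0.0529]
3 [ 0.8 -0.8] [-0.02   -0.0514]
4 [ 0.8 -0.4] [-0.02   -0.0499]
5 [ 0.1 -9. ] [-0.02   -0.0495]
scene 151 [ 0.19050017 -0.05275628] [0.25933123 0.03354757] z [0.0132 0.0169 0.0308] [ 0.225  0.816 -0.037]
side 155 [ 0.17019669 -0.03236598] [0.27068925 0.04470529] z [0.0077 0.015  0.0492] [-0.262  0.195  0.077]
wrist 3691 [ 0.17056727 -0.05998787] [0.34995916 0.05869865] z [-0.0017  0.0141  0.0479] [0.052 0.298 0.006]
21.6917
```

View pics/p3.png

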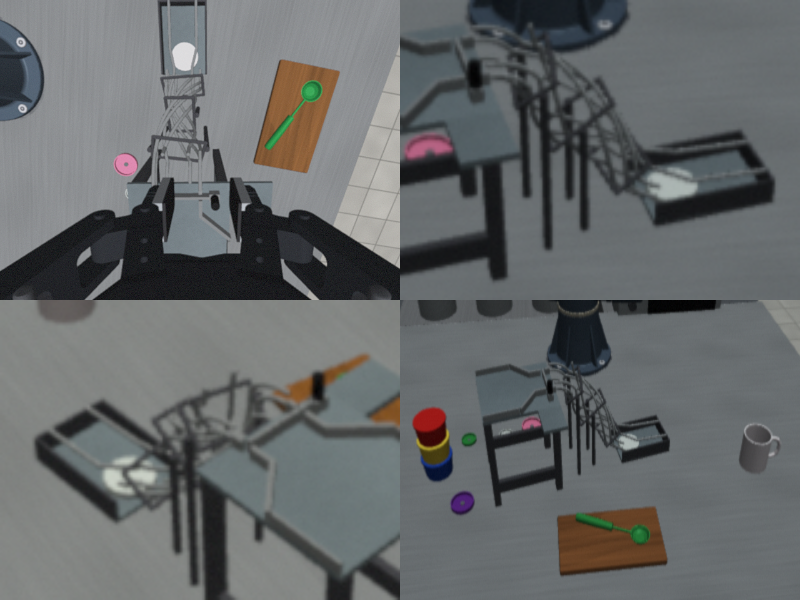

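```bash
python3 - <<'E'
from h import *
T=turner(); r.move_to(T.w(.14,0,.16),T.q)
Tp=posedT(); d=optics.get_image("wrist"); W=Tp@d["mount"]; P=cloud(d,W); hsv=cv2.cvtColor(d["pixels"],cv2.COLOR_RGB2HSV); q=T.t(P.reshape(-1,3)).reshape(480,640,2)
m=((hsv[...,2]>170)&(hsv[...,1]<25)&(q[...,0]>.18)&(q[...,0]<.34)&(abs(q[...,1])<.048)&(P[...,2]<.024)).astype(np.uint8)
m=cv2.erode(m,np.ones((3,3)))>0; z=P[...,2][m]; A=np.c_[q[m],np.ones(m.sum())]
print(m.sum(),q[m].min(0),q[m].max(0),np.percentile(z,[5,50,95]).round(4),np.linalg.lstsq(A,z,rcond=None)[0].round(3),r.current_t())
cv2.imwrite("pics/p4.png",d["pixels"][:,:,::-1])
E
```

```text
1534 [ 0.19945155 -0.02098148] [0.2600977 0.0298497] [0.0137 0.0152 0.0168] [0.001 0.003 0.015] 22.275
```

View pics/p4.png

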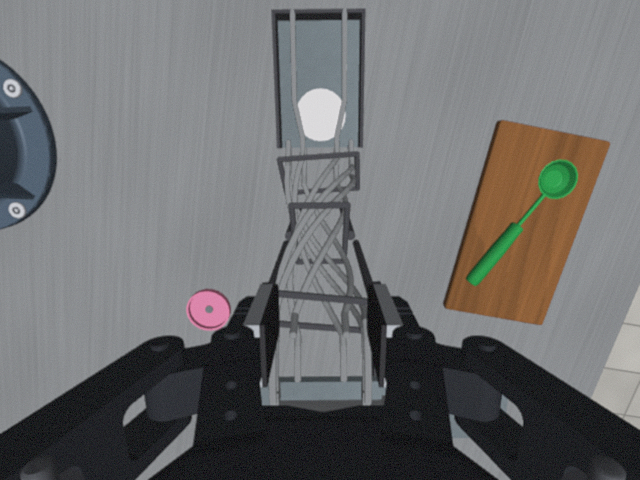

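The lid lies flat in the tray at pixel (320,115). Its plane fit shows no tilt, its top is at 15 mm, and the plain flat face is up.

```bash
python3 -c "
from h import *
print(r.hand_in())"
```

```text
the job is handed in; nothing more can be done
None
```

The job is handed in: I opened the gate fully, the lid dropped through the chute and lies flat in the tray hollow side down, the gate is shut again to its stop, and the other things were left untouched (about 22 s of the 53 s).

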